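# Scoop the last bead out of the leaning jar and weigh it

### The arm

A 6-joint arm with a two-finger parallel gripper is mounted at the origin on the work surface. World frame = base frame: x ahead of the robot, y to its left, z up, the work surface at z = 0. Lengths are in mm, angles in degrees, forces in N, time in s.
With the tool pointing down it reaches from about 300 to 850 mm from the base axis. Payload 4.2 kg.
Tool frame: the origin (TCP) lies midway between the tips of the shut fingers; the grasp point (between the pads) lies 19 mm behind it; z points along the fingers, y is the line along which they close (so a half turn about z gives the same grasp; the last joint's range is limited). The gripper opens to 91 mm and grips with 3 to 60 N. Pads are 32 mm wide; open, the fingers measure 118 mm over their backs; the gripper's body (76 mm by 178 mm) begins 60 mm behind the grasp point.
Start: joints at [-75.344, 18.312, 89.639, -0, 72.044, -1.146], TCP at [156.585, -553.285, 213.976] pointing down, gripper open.
Joint ranges: [-177.97, 177.97], [-48.28, 115.42], [12.27, 149.76], [-77.06, 257.06], [2.81, 150.46], [-146.56, 146.56]. Speed limits (degrees/s): [147.25, 147.25, 180, 180, 180, 180].

### API

Orientations are given as [roll, pitch, yaw] about the fixed x, y, z axes, in that order (R = Rz(yaw) Ry(pitch) Rx(roll)).
In Python, from workcell import env, eyes, readout, workorder gives the robot as it stands (env), with the cameras (eyes), the readings (readout) and the job (workorder).
- The arm moves only by the shell command python3 drive.py 'ROWS' [OPENING] [FORCE]. ROWS is a JSON object whose key "ticks" holds a list of rows, 1 to 8 of them, each of 6 numbers: dx, dy, dz in mm, then a rotation vector rx, ry, rz in degrees; each row shifts and turns the commanded pose from where the row before left it, along the tool's axes as they then stand; what a row does not reach is not made up. A row lasts 1/10 s, in which the tool goes at most 50 mm and 8.59 degrees, less where a joint would pass 70% of its speed; a pose out of reach is approached as far as the arm can. OPENING is the finger opening in mm, set as the command begins (- or left out keeps the last). The fingers move at their own pace and stop on an object; FORCE is the grip in N (left out, the last holds). Time passes only in rows, so rows that do not move let the fingers close. It prints the time, the measured TCP pose, the force, the opening and the grip force at its end. Input that does not fit is refused with a message, and nothing moves.
- readout.state(): the state, without advancing time (a new reading comes with each control period).
- eyes.grab_frame(name): name is "scene" or "top" or "wrist"; returns the picture (480x640x3 uint8, blue, green, red); there is no depth.
- eyes.camera_model(name): a dict with "fx", "fy", "cx", "cy" (pixels), "D" ([k1, k2, p1, p2, k3] as OpenCV has them; the pictures are not rectified), "T" (4x4, takes a point from camera to world coordinates). Camera axes: x right, y up, looking along -z (the intrinsics and any distortion apply to the point x, -y, -z); pixel columns grow to the right and rows downward; lengths in mm; the calibration is good to about 2 mm. A picture is of the moment at which its call begins: read the wrist's pose just before it. camera_model takes no time and is no camera call; for the wrist camera it gives the pose at the moment of the call.
- workorder.job_done(): hands the job in; it is judged then, once.
The state is a dict: "time_s": time; "qpos": joint angles; "qvel": joint speeds; "effort": joint torques, N m; "ee_pos": TCP position; "ee_rot": TCP orientation; "force": force on the tool from outside, world axes, zero at the start; "torque": the same for the moment, N m; "gripper_width": finger opening in mm; "gripper_force": force on a finger pad.
Only numpy, scipy, OpenCV 4.12 (cv2) and the standard library are available. Lean on these libraries where they do the work, as an engineer would, in place of code of your own. Each camera call takes 0.05 s, during which the arm holds its last target. There are 200 camera calls.

### The job

Take the bead scoop, dip it nose-down into the open leaning glass jar, get the bead into it and right it so the bead stays in as you draw it out. Then stand the scoop gently and upright in the middle of the scale's round pan, with the bead still in it, and let go. Do not touch the bead with the fingers.

Things in the scene. Friction and masses are not known exactly. Their poses are not given: they have to be found in the camera images.
- scoop: Steel bead scoop, 130 g, standing by itself, nose within 30 deg of world +x. Origin on its flat underside; x to the nose, z up. Open tray 52 mm wide, 2 mm sheet: flat from x -24 to 12 mm, then a 16 deg ramp up to the narrower lip. Side walls 17 mm, back wall 20 mm tall at x -16. A 7 mm stem rises from (-18.5, 0, 10) to (-44, 0, 107) mm, then carries the grip. The bead belongs between the walls.
- scoop_grip (a point): Centre of the scoop's flat wooden grip, at (-44, 0, 131) mm in the scoop's frame. The grip stands straight up along z when the scoop stands, 50 mm long, 12 mm thick across the scoop's y (pinch it so, from above) and 22 mm fore and aft.
- scoop_lip (a point): Middle of the scoop's thin front lip, 28 mm wide, underside, at (34.5, 0, 6.5) mm in the scoop's frame.
- jar: Open clear glass jar, fixed, leaning in a pale wooden cradle 104 x 110 mm. Origin on the bench under it, z up; the jar's axis leans 8 deg from z to the body's +x (within 30 deg of world +x). Foot of the axis at (-8, 0, 22) mm. Mouth: inner radius 49 mm, 82 to 94 mm up the axis; its centre at (5, 0, 115) mm; outer rim radius 56. Belly: inner radius 62 mm, 35 to 66 mm up the axis.
- jar_floor (a point): Centre of the jar's flat inner floor, 5 mm up the jar's axis, at (-7, 0, 27) mm in the jar's body frame. The floor, square to the axis, has radius 44 mm; from its edge the inside slopes up and outward, 60 deg to the floor, to the belly. The low side is the body's +x side.
- bead: Round dark grey polished stone bead without a hole, 26 mm in diameter, 25 g, the only one in the leaning jar; origin at its centre. It rests at the floor's low edge against the sloping side, about (31, 0, 35) mm in the jar's body frame, and rolls freely.
- scale: Grey bench scale, fixed, case 150 x 140 mm, 28 mm tall, with a flat round steel pan of radius 58 mm, yaw within 20 deg of world. Origin on the bench under the centre of the pan; z up. The pan's top is 36 mm above the origin and does not give.

How it is judged (in metres and radians):
On the way, in this order (a step that is already met when the one before it is completed fails the run):
1. the scoop's tray is inside the jar, through its mouth (z of scoop in the frame of jar below 0.08 m and horizontal distance between scoop and jar below 0.05 m), for 0.1 s.
2. the bead lies in the scoop's tray, lifted clear above the jar (height (world z) of bead above 0.135 m and x of bead in the frame of scoop between -0.016 and 0.028 m and y of bead in the frame of scoop between -0.024 and 0.024 m and z of bead in the frame of scoop between 0.005 and 0.032 m), for 0.2 s.
At the end, for the whole second after the job is handed in: The scoop stands released, still and upright (within 10 degrees) on the scale's pan, its origin within 30 mm of the pan's centre seen from above and at the pan's height within 6 mm, and the bead lies in its tray, between the side walls and behind the lip (horizontal distance between scoop and scale below 0.03 m and z of scoop in the frame of scale between 0.03 and 0.042 m and angle between scoop's own z axis and vertical below 0.175 rad and linear speed of scoop below 0.02 m/s and x of bead in the frame of scoop between -0.016 and 0.028 m and y of bead in the frame of scoop between -0.024 and 0.024 m and z of bead in the frame of scoop between 0.005 and 0.032 m); the robot touches nothing.
It fails at once if the fingers touch the bead (contact force between bead and the fingers above 0.2 N).
It fails at once if the scoop is dropped or slammed onto the scale (horizontal distance between scoop and scale below 0.06 m and z of scoop in the frame of scale below 0.08 m and linear speed of scoop above 0.4 m/s).
It also fails if it takes over 62 s, if anything falls off the work surface, if the arm or the gripper's body presses on something with over 40 N, if the wrist force passes 120 N, or if a joint passes its speed limit or range.

## Working session

There is one attempt and no reset: what is moved stays moved. The work goes in short steps, Python scripts to look and compute and a shell command to move; the robot and the scene stay as the last step left them, time stands still between calls to the robot, and variables do not carry over. Pictures are saved under pics/ and viewed, at most 10 in all, crops included, and the job is handed in when it is done.

```bash
ls; mkdir -p pics
python3 - <<'E'
from workcell import env, eyes, readout, workorder
import cv2
s=readout.state();print(s['time_s'],s['ee_pos'],s['ee_rot'])
for n in("scene","top"):
    cv2.imwrite(f'pics/{n}0.png',eyes.grab_frame(n)); m=eyes.camera_model(n); print(n,m['fx'],m['fy'],m['cx'],m['cy'],m['D'],m['T'])
print(readout.state()['time_s'])
E
```

```text
drive.py
pics
workcell.py
0.0 [ 156.44241557 -552.78204249  213.13047241] [-1.79899431e+02 -7.44772494e-04  1.58041598e+01]
scene 512.7337266090755 512.7337266090755 312.5201470644872 237.81649989158856 [-0.13839844  0.          0.          0.          0.        ] [[-6.99220569e-01 -5.93948024e-01  3.97889859e-01  9.59957426e+02]
 [ 7.14878913e-01 -5.85739754e-01  3.81912400e-01  3.82676240e+02]
 [ 6.22379266e-03  5.51484075e-01  8.34162202e-01  9.35770966e+02]
 [ 0.00000000e+00  0.00000000e+00  0.00000000e+00  1.00000000e+00]]
top 453.7391166769625 453.7391166769625 318.20027965831196 249.36782989959175 [-0.00872785  0.          0.          0.          0.        ] [[-1.66564507e-02  9.90559811e-01 -1.36065508e-01  4.62555402e+02]
 [-9.99271432e-01 -2.11654179e-02 -3.17589452e-02 -1.90232576e+01]
 [-3.43390181e-02  1.35437384e-01  9.90190662e-01  8.30887875e+02]
 [ 0.00000000e+00  0.00000000e+00  0.00000000e+00  1.00000000e+00]]
0.1
```

View pics/scene0.png

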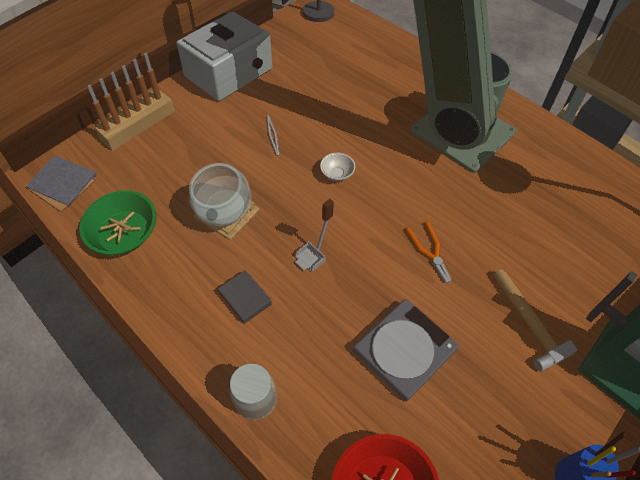

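View pics/top0.png

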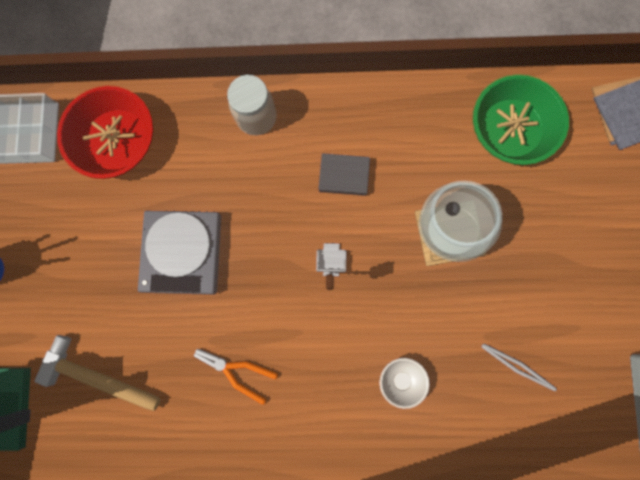

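The top view shows the scoop tray at ~(333,261) with its grip at ~(330,283), nose up (+x). The jar mouth is around (462,220), the bead at (452,209), and the scale pan at (178,244). I'll zoom in on these next.

Run:
```python
import cv2,numpy as np
t=cv2.imread('pics/top0.png');s=cv2.imread('pics/scene0.png')
def c(i,x,y,w,h,k): return cv2.resize(i[y:y+h,x:x+w],None,fx=k,fy=k,interpolation=cv2.INTER_CUBIC)
# each 400x300
A=c(t,305,235,50,60,5);A=c(t,300,234,80,60,5);B=c(t,410,170,100,100*3//4+0,4);B=c(t,400,172,120,100,10/3)[:300]
B=cv2.resize(t[172:272,400:520],(360,300),interpolation=cv2.INTER_CUBIC);B=cv2.copyMakeBorder(B,0,0,0,40,0)
C=cv2.resize(s[195:275,285:345],(225,300),interpolation=cv2.INTER_CUBIC);C=cv2.copyMakeBorder(C,0,0,0,175,0)
D=cv2.resize(s[155:245,180:270],(300,300),interpolation=cv2.INTER_CUBIC);D=cv2.copyMakeBorder(D,0,0,0,100,0)
cv2.imwrite('pics/z.png',np.vstack([np.hstack([A,B]),np.hstack([C,D])]))
```

```text
(no output)
```

View pics/z.png

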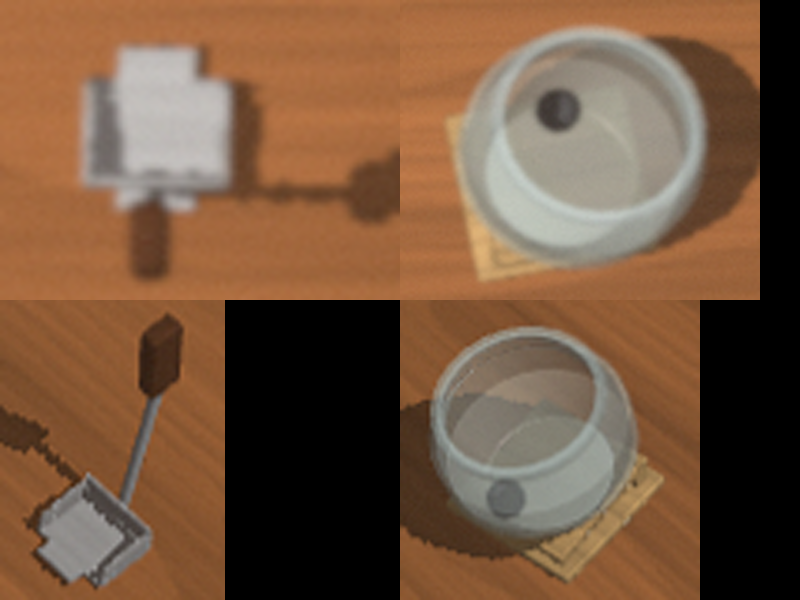

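```bash
cat > h.py <<'E'
from workcell import env, eyes, readout, workorder
import numpy as np, cv2
from scipy.optimize import least_squares
from scipy.spatial.transform import Rotation as R
CM={n:eyes.camera_model(n) for n in("scene","top")}
def proj(m,P):
    P=np.atleast_2d(P); T=np.array(m['T']); Q=(P-T[:3,3])@T[:3,:3]; Q=Q*[1,-1,-1]
    K=np.array([[m['fx'],0,m['cx']],[0,m['fy'],m['cy']],[0,0,1]])
    return cv2.projectPoints(Q.reshape(-1,1,3),np.zeros(3),np.zeros(3),K,np.array(m['D']))[0].reshape(-1,2)
def put(p,P): # p=x,y,yaw deg
    return R.from_euler('z',p[2],degrees=True).apply(P)+[p[0],p[1],0]
E
cat > fit.py <<'E'
from h import *
def rim(h,r,n=180):
    a=np.linspace(0,2*np.pi,n); L=R.from_euler('y',8,degrees=True)
    return L.apply(np.c_[r*np.cos(a),r*np.sin(a),0*a+h])+[-8,0,22]
# scoop
S=np.array([[34.5,14,6.5],[34.5,-14,6.5],[-16,26,18],[-16,-26,18],[-55,0,156],[-33,0,156]])
I=np.array([[323.6,243],[340,243.4],[316.4,271.4],[346,271.4],[330,290],[330,275]])
S2=np.array([[34.5,14,6.5],[34.5,-14,6.5],[-44,0,131]]);I2=np.array([[303.1,270.5],[294.3,262.2],[327.7,209.7]])
f=lambda p:np.r_[(proj(CM['top'],put(p,S))-I).ravel(),(proj(CM['scene'],put(p,S2))-I2).ravel()]
r=least_squares(f,[450,-30,0],loss='soft_l1');print('scoop',r.x.round(1),f(r.x).reshape(-1,2).round(1).tolist())
sc=r.x
# jar
bt,bs=[453,208.3],[211.5,214.4]
u=lambda l:np.array([[400+(a-400)/3,172+b/3] for a,b in l])
v=lambda l:np.array([[180+(a-400)*.3,155+(b-300)*.3] for a,b in l])
Et=u([(495,110),(590,28),(707,140),(605,214)]);Es=v([(432,420),(515,326),(607,400),(525,478)])
def f(p):
    o=[]
    for n,E in(('top',Et),('scene',Es)):
        q=proj(CM[n],put(p,rim(94,56)))
        for i,e in enumerate(E):  # extreme points L,T,R,B
            o.append([q[:,0].min()-e[0],q[:,1].min()-e[1],q[:,0].max()-e[0],q[:,1].max()-e[1]][i])
    b=put(p,[[31,0,35]]); o+=list((proj(CM['top'],b)-bt)[0])+list((proj(CM['scene'],b)-bs)[0])
    return np.array(o)
r=least_squares(f,[500,-290,10],loss='soft_l1');print('jar',r.x.round(1),f(r.x).round(1).tolist())
jar=r.x
f=lambda p:np.r_[(proj(CM['top'],p)-bt)[0],(proj(CM['scene'],p)-bs)[0]]
b=least_squares(f,[530,-280,35]).x;print('bead',b.round(1),f(b).round(1), 'in jar',R.from_euler('z',-jar[2],degrees=True).apply(b-[jar[0],jar[1],0]).round(1))
# pan
for n,box in(('top',(140,205,225,290)),('scene',(355,300,460,395))):
    im=cv2.imread(f'pics/{n}0.png'); x0,y0,x1,y1=box; g=im[y0:y1,x0:x1].min(2)
    _,m=cv2.threshold(g,140,255,0); k=max(cv2.findContours(m,0,1)[0],key=cv2.contourArea)
    e=cv2.fitEllipse(k); print(n,e); c=np.array(e[0])+[x0,y0]
    f=lambda p:(proj(CM[n],[p[0],p[1],36])-c)[0]
    print('pan',least_squares(f,[450,250]).x.round(1))
    for P in (put(jar,rim(94,56)),put(jar,rim(50,65)),put(jar,rim(5,44)),put(sc,np.array([[34.5,14,6.5],[34.5,-14,6.5],[-16,-26,17],[-16,26,17]])),put(sc,np.array([[-18.5,0,10],[-44,0,107],[-44,0,156]])),put(jar,np.array([[-52,-55,10],[52,-55,10],[52,55,10],[-52,55,10]]))):
        cv2.polylines(im,[np.int32(np.round(proj(CM[n],P)*16))],False,(0,255,0),1,cv2.LINE_AA,4)
    cv2.imwrite(f'pics/ov_{n}.png',im)
a=cv2.imread('pics/ov_top.png')[170:320,300:520];b=cv2.imread('pics/ov_scene.png')[150:280,175:345]
cv2.imwrite('pics/ov.png',np.vstack([cv2.resize(a,(480,327)),cv2.resize(b,(480,367))])[:, :]) if 0 else cv2.imwrite('pics/ov.png',np.hstack([cv2.resize(a,None,fx=1.8,fy=1.8),cv2.resize(b,(396,303))[:270]]))
E
python3 fit.py
```

```text
scoop [550.6 -15.4  -1.9] [[-0.0, 1.0], [-1.2, 0.8], [-0.1, -0.6], [-0.7, -0.2], [-0.2, -1.0], [-0.0, -0.8], [0.2, -1.9], [-0.1, -1.9], [-0.6, -1.4]]
jar [ 6.095e+02 -2.325e+02 -5.000e-01] [-1.2, -0.8, -0.8, 3.3, -1.3, -1.3, -1.2, -1.9, -0.9, -0.0, -0.7, -1.0]
bead [ 640.6 -234.4   30.6] [-0.6  0.5 -0.9 -0.3] in jar [31.1 -1.7 30.6]
top ((36.01154327392578, 39.19658660888672), (61.743995666503906, 64.98961639404297), 51.96580123901367)
pan [586.6 261.4]
scene ((48.118412017822266, 49.02348709106445), (54.554508209228516, 60.508399963378906), 121.9521484375)
pan [589.7 264.1]
```

Run:
```python
import cv2,numpy as np
a=cv2.imread('pics/ov_top.png')[165:295,310:510];b=cv2.imread('pics/ov_scene.png')[155:275,180:345]
cv2.imwrite('pics/ov2.png',np.hstack([cv2.resize(a,(400,260),interpolation=2),cv2.resize(b,(400,260),interpolation=2)]) if 0 else np.vstack([cv2.resize(a,(460,300),interpolation=2),cv2.resize(b,(460,300),interpolation=2)]))
```

```text
(no output)
```

View pics/ov2.png

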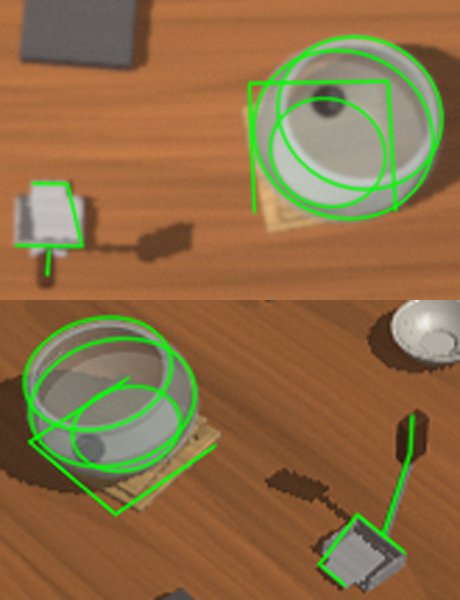

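```bash
cat > fit2.py <<'E'
import contextlib,io
with contextlib.redirect_stdout(io.StringIO()):
    exec(open('fit.py').read())
def f(q):
    p=q[:3]; o=[]
    for n,E in(('top',Et),('scene',Es)):
        z=proj(CM[n],put(p,rim(94,56)))
        o+=[z[:,0].min()-E[0][0],z[:,1].min()-E[1][1],z[:,0].max()-E[2][0],z[:,1].max()-E[3][1]]
    c=lambda n,P,i:list((proj(CM[n],put(p,np.array([P])))-i)[0])
    o+=c('top',[-52,55,q[3]],[426,265.3])+c('scene',[52,55,q[3]],[230.4,239])+c('scene',[-52,55,q[3]],[258.6,208.4])
    # edge line in top: point (415.3,212) on +y edge
    A,B=proj(CM['top'],put(p,np.array([[-52,55,q[3]],[52,55,q[3]]])))
    d=(B-A)/np.linalg.norm(B-A); w=np.array([415.3,212])-A; o.append(d[0]*w[1]-d[1]*w[0])
    return np.array(o)
for x0 in ([600,-235,5,15],):
    r=least_squares(f,x0,loss='soft_l1');print(r.x.round(1),f(r.x).round(1).tolist())
jar=r.x[:3]
g=lambda p:np.r_[(proj(CM['top'],p)-bt)[0],(proj(CM['scene'],p)-bs)[0]]
b=least_squares(g,[630,-230,35]).x
print('bead',b.round(1),'in jar',R.from_euler('z',-jar[2],degrees=True).apply(b-[jar[0],jar[1],0]).round(1))
print('bead swapped fix z35',[ (n,least_squares(lambda p:(proj(CM[n],[p[0],p[1],35])-i)[0],[630,-230]).x.round(1)) for n,i in(('top',bt),('scene',bs))])
E
python3 fit2.py
```

```text
[ 607.6 -233.1   11.1    4.9] [-1.6, 0.4, -0.6, 4.6, -0.5, -2.0, -0.1, -2.1, 0.6, -1.8, -1.6, 1.1, -1.3, -0.4, 1.5]
bead [ 640.6 -234.4   30.6] in jar [32.1 -7.7 30.6]
bead swapped fix z35 [('top', array([ 640.4, -234.3])), ('scene', array([ 641.2, -229.4]))]
```

The overlay matches the rim and scoop to ~1–2 px. The cradle sets the jar yaw at ≈11°, while the bead suggests ~0–11°. I'll take one wrist look over the jar to settle this, starting with the wrist camera's mounting.

```bash
cat > go.py <<'E'
# usage: tgt(pos, rpy) -> shift along tool axes and rotvec from the measured pose
from h import *
def tgt(pos,rpy,s=None):
    s=s or readout.state(); R0=R.from_euler('xyz',s['ee_rot'],degrees=True); R1=R.from_euler('xyz',rpy,degrees=True)
    print('t=%.2f'%s['time_s'],'shift',R0.inv().apply(np.array(pos)-s['ee_pos']).round(1),'rotvec(tool)',np.degrees((R0.inv()*R1).as_rotvec()).round(2))
E
python3 - <<'E'
from go import *
m=eyes.camera_model('wrist');s=readout.state()
R0=R.from_euler('xyz',s['ee_rot'],degrees=True);T=np.array(m['T'])
print(m['fx'],m['cx'],m['cy'],m['D']);print('cam in tool',R0.inv().apply(T[:3,3]-s['ee_pos']).round(1));print((R0.inv().as_matrix()@T[:3,:3]).round(3))
tgt([560,-238,330],[180,0,8])
E
```

```text
374.52103858891155 319.3963397229234 243.71533104254456 [-0.060934  0.        0.        0.        0.      ]
cam in tool [  82.5    0.4 -170.5]
[[-0.     0.957  0.291]
 [ 1.     0.    -0.001]
 [-0.001  0.291 -0.957]]
t=0.10 shift [ 474.  -193.3 -116.5] rotvec(tool) [-0.09  0.    7.8 ]
```

```bash
python3 drive.py '{"ticks": [[40, -15, -6, 0, 0, 0], [40, -15, -6, 0, 0, 0], [40, -15, -6, 0, 0, 0], [40, -15, 0, 0, 0, 0], [40, -15, 0, 0, 0, 0], [40, -15, 0, 0, 0, 0], [40, -15, 0, 0, 0, 0], [40, -15, 0, 0, 0, 0]]}' 60; python3 drive.py '{"ticks": [[40, -15, 0, 0, 0, 0], [40, -15, 0, 0, 0, 0], [40, -15, 0, 0, 0, 0], [40, -15, 0, 0, 0, 0], [8, -7, 0, 0, 0, 7.8], [0, 0, 0, 0, 0, 0], [0, 0, 0, 0, 0, 0]]}'
python3 - <<'E'
from go import *
tgt([575,-240,230],[180,0,8])
m=eyes.camera_model('wrist');im=eyes.grab_frame('wrist');cv2.imwrite('pics/w1.png',im)
import pickle;pickle.dump(m,open('w1.pkl','wb'))
E
```

```text
time_s: 0.9
ee_pos: [432.9, -349.3, 231.6]
ee_rot: [-180.0, 0.0, 15.8]
force: [0.2, -1.4, 0.6]
gripper_width: 59.9
gripper_force: 0.0
time_s: 1.6
ee_pos: [574.7, -240.6, 231.5]
ee_rot: [-180.0, 0.1, 8.2]
force: [0.0, -0.7, 0.1]
gripper_width: 59.6
gripper_force: 0.0
t=1.60 shift [ 0.4 -0.6  1.5] rotvec(tool) [-0.    0.08  0.17]
```

View pics/w1.png

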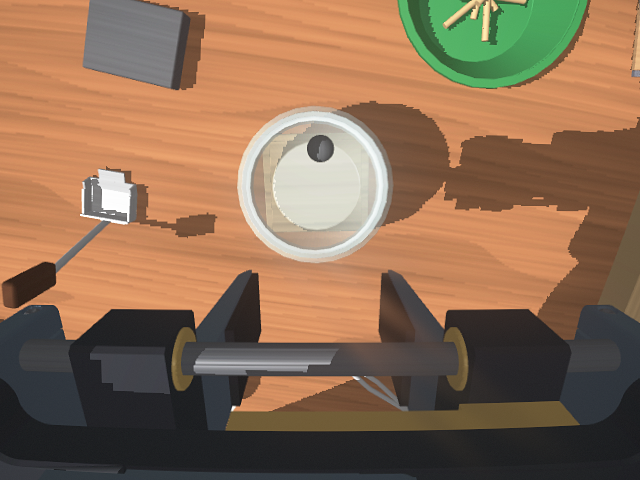

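The wrist view shows the bead at (320,148). The floor disc spans columns 272–361 and its bottom is at row ~230. The inner rim is around (316,184).

Run:
```python
from go import *
import pickle; m=pickle.load(open('w1.pkl','rb'))
def back(px,z): return least_squares(lambda p:(proj(m,[p[0],p[1],z])-px)[0],[600,-230]).x.round(1)
im=cv2.imread('pics/w1.png');g=im[130:165,300:340].max(2);_,k=cv2.threshold(g,100,255,1)
M=cv2.moments(k,True);c=(300+M['m10']/M['m00'],130+M['m01']/M['m00']);print(c,'bead',back(c,35))
exec(open('fit.py').read().split('# scoop')[0].split('\n',1)[1])
for jar in ([607.6,-233.1,11.1],[609.5,-232.5,0],[608,-231,6],[608,-231,11]):
    q=proj(m,put(jar,rim(94,56)));i=proj(m,put(jar,rim(94,49)));f=proj(m,put(jar,rim(5,44)));b=proj(m,put(jar,[[31,0,35]]))
    B=lambda q:np.r_[q.min(0),q.max(0)].round(0)
    print(jar,'out',B(q),'in',B(i),'floor',B(f),'bead',b.round(1))
v=cv2.resize(im[95:275,225:405],(600,600),interpolation=2);cv2.imwrite('pics/w1z.png',v)
```

```text
(319.15533980582524, 147.11165048543688) bead [ 641.1 -231.5]
[607.6, -233.1, 11.1] out [242. 114. 388. 261.] in [251. 124. 378. 252.] floor [273. 144. 360. 232.] bead [[314.2 149.7]]
[609.5, -232.5, 0] out [242. 112. 388. 259.] in [251. 121. 379. 250.] floor [271. 141. 358. 230.] bead [[320.1 147.9]]
[608, -231, 6] out [240. 113. 385. 260.] in [249. 123. 376. 252.] floor [270. 143. 358. 231.] bead [[314.9 149. ]]
[608, -231, 11] out [239. 113. 385. 260.] in [248. 123. 376. 252.] floor [271. 143. 358. 231.] bead [[312.1 149. ]]
```

View pics/w1z.png

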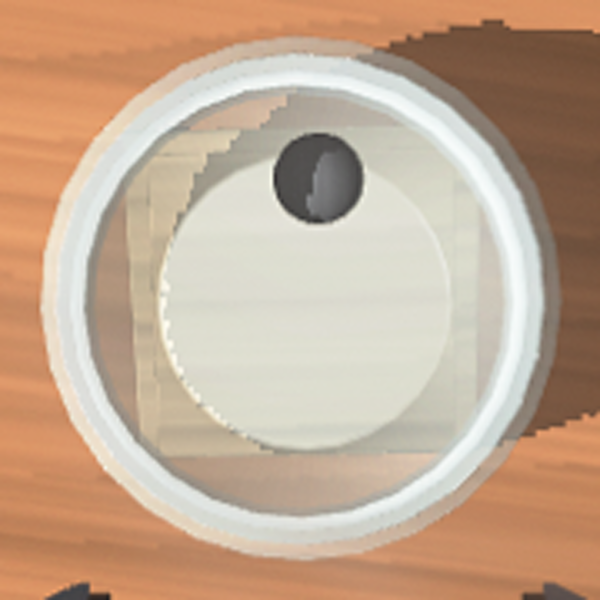

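Run:
```python
from go import *
import pickle; m=pickle.load(open('w1.pkl','rb'))
print(proj(m,put([550.6,-15.4,-1.9],np.array([[34.5,14,8],[34.5,-14,8],[-16,26,18],[-16,-26,18],[-44,0,156]]))).round(0).tolist())
tgt([506.6,-13.9,200],[180,0,-1.9])
```

```text
[[98.0, 170.0], [124.0, 174.0], [82.0, 216.0], [129.0, 224.0], [9.0, 298.0]]
t=1.65 shift [ -35.1 -234.5   31.7] rotvec(tool) [0.01 0.06 9.99]
```

```bash
python3 drive.py '{"ticks": [[-6, -40, 0, 0, 0, 0], [-6, -40, 0, 0, 0, 0], [-6, -40, 4, 0, 0, 0], [-6, -40, 4, 0, 0, 0], [-6, -40, 4, 0, 0, 0], [-5, -34.5, 0, 0, 0, 5], [0, 0, 0, 0, 0, 5], [0, 0, 0, 0, 0, 0]]}'
python3 - <<'E'
from go import *
tgt([506.6,-13.9,220],[180,0,-1.9])
m=eyes.camera_model('wrist');im=eyes.grab_frame('wrist');cv2.imwrite('pics/w2.png',im)
import pickle;pickle.dump(m,open('w2.pkl','wb'))
P=put([550.6,-15.4,-1.9],np.array([[34.5,14,8],[34.5,-14,8],[-17,26,18],[-17,-26,18],[-55,6,156],[-55,-6,156],[-33,-6,156],[-33,6,156]]))
q=proj(m,P);print(q.round(0).tolist())
for a in(q[:4],q[4:]): cv2.polylines(im,[np.int32(a*16)],True,(0,255,0),1,cv2.LINE_AA,4)
cv2.imwrite('pics/w2o.png',im)
E
```

```text
time_s: 2.45
ee_pos: [507.2, -13.4, 220.4]
ee_rot: [180.0, -0.0, -1.9]
force: [-0.2, 0.4, 0.6]
gripper_width: 60.2
gripper_force: 0.0
t=2.45 shift [-0.6  0.5  0.4] rotvec(tool) [ 0.03 -0.04 -0.  ]
[[305.0, 136.0], [333.0, 136.0], [293.0, 189.0], [345.0, 189.0], [310.0, 276.0], [328.0, 276.0], [328.0, 245.0], [310.0, 245.0]]
```

View pics/w2o.png

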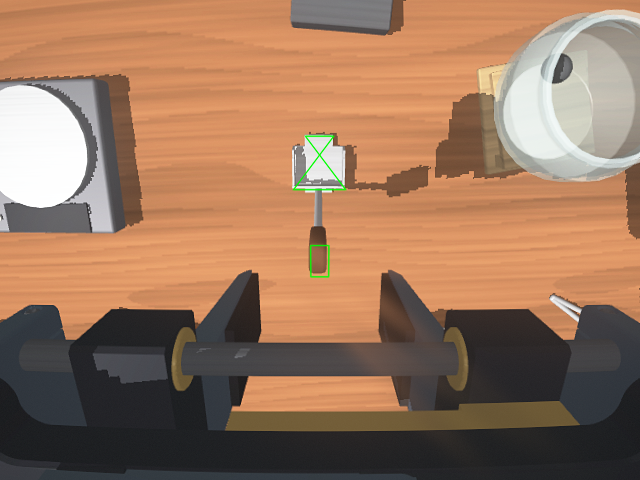

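The overlay agrees to ~2 px; the true scoop sits about 2 mm further along +x. Next I descend and grasp.

```bash
python3 drive.py '{"ticks": [[1.5, 0, 30, 0, 0, 0], [0, 0, 30, 0, 0, 0], [0, 0, 25, 0, 0, 0], [0, 0, 15, 0, 0, 0], [0, 0, 8, 0, 0, 0], [0, 0, 0, 0, 0, 0]]}' 60; python3 drive.py '{"ticks": [[0, 0, 0, 0, 0, 0], [0, 0, 0, 0, 0, 0], [0, 0, 0, 0, 0, 0], [0, 0, 0, 0, 0, 0], [0, 0, 0, 0, 0, 0], [0, 0, 0, 0, 0, 0], [0, 0, 0, 0, 0, 0], [0, 0, 0, 0, 0, 0]]}' 4 55
```

```text
time_s: 3.1
ee_pos: [508.9, -14.1, 111.1]
ee_rot: [180.0, 0.1, -2.0]
force: [0.8, -0.6, 0.3]
gripper_width: 59.9
gripper_force: 0.0
time_s: 3.9
ee_pos: [509.4, -13.1, 112.0]
ee_rot: [-180.0, -0.0, -2.0]
force: [-0.2, 0.4, 1.2]
gripper_width: 12.4
gripper_force: 55.0
```

```bash
cat > plan.py <<'E'
from go import *
F=np.array([601.5,-234.4,27.]); YAW=4.; LEAN=8.; TCP=np.array([-43.5,0,112.]); LIP=np.array([34.5,0,6.5]); V=0.
def pose(u,w,th,v=0): # lip underside in floor frame; th=pitch rel. floor (nose down +)
    B=R.from_euler('ZY',[YAW,LEAN],degrees=True); S=R.from_euler('ZY',[YAW,LEAN+th],degrees=True)
    return F+B.apply([u,v,w])+S.apply(TCP-LIP), S*R.from_euler('x',180,degrees=True)
def rel(p,Rt): # where is the lip now
    S=Rt*R.from_euler('x',180,degrees=True); B=R.from_euler('ZY',[YAW,LEAN],degrees=True)
    return B.inv().apply(p+S.apply(LIP-TCP)-F), (B.inv()*S).as_euler('ZYX',degrees=True)
def deltas(W,show=1):
    s=readout.state(); p,r=np.array(s['ee_pos']),R.from_euler('xyz',s['ee_rot'],degrees=True)
    a,b=rel(p,r); print('t=%.2f lip'%s['time_s'],a.round(1),'yaw/pitch/roll rel',b.round(1),'F',np.round(s['force'],1))
    for w in W:
        q,t=pose(*w); print(w,'shift',r.inv().apply(q-p).round(1),'rot',np.degrees((r.inv()*t).as_rotvec()).round(1)); p,r=q,t
E
python3 -c "
from plan import *
p,r=pose(17,110,40);print(p.round(),r.as_euler('xyz',degrees=True))
p,r=pose(17,150,-8);print(p.round(),r.as_euler('xyz',degrees=True))
deltas([(17,150,-8),(17,110,40),(17,60,40),(17,25,40),(17,6,40)])"
```

```text
[ 660. -230.  262.] [180.  48.   4.]
[ 561. -237.  279.] [180.   0.   4.]
t=3.90 lip [  4.  219.1 -20.1] yaw/pitch/roll rel [-6.1 -8.   0.8] F [-0.2  0.4  1.2]
(17, 150, -8) shift [  59.7  222.2 -166.6] rot [-0. -0. -6.]
(17, 110, 40) shift [98.6  0.  16.6] rot [  0. -48.  -0.]
(17, 60, 40) shift [32.1 -0.  38.3] rot [0. 0. 0.]
(17, 25, 40) shift [22.5  0.  26.8] rot [0. 0. 0.]
(17, 6, 40) shift [12.2  0.  14.6] rot [0. 0. 0.]
```

```bash
python3 drive.py '{"ticks": [[0, 0, -10, 0, 0, 0], [0, 0, -25, 0, 0, 0], [0, 0, -35, 0, 0, 0], [0, 0, -40, 0, 0, 0], [0, 0, -35, 0, 0, 0], [0, 0, -22, 0, 0, 0], [8, 20, 0, 0, 0, 0], [8, 30, 0, 0, 0, 0]]}' 4 60; python3 drive.py '{"ticks": [[8, 35, 0, 0, 0, 0], [8, 35, 0, 0, 0, 0], [8, 35, 0, 0, 0, 0], [8, 35, 0, 0, 0, 0], [8, 22, 0, 0, 0, 0], [4, 10, 0, 0, 0, 0], [0, 0, 0, 0, 0, -3], [0, 0, 0, 0, 0, -3]]}'
python3 -c "
from plan import *
deltas([(17,150,-8),(17,130,16),(17,110,40)])"
```

```text
time_s: 4.7
ee_pos: [524.0, -63.2, 280.7]
ee_rot: [-180.0, -0.2, -1.9]
force: [1.5, 0.5, -1.4]
gripper_width: 11.6
gripper_force: 60.0
time_s: 5.5
ee_pos: [561.4, -236.8, 278.9]
ee_rot: [-179.9, 0.0, 4.1]
force: [-0.4, -0.5, -1.3]
gripper_width: 11.6
gripper_force: 60.0
t=5.50 lip [ 17.1   0.7 150.2] yaw/pitch/roll rel [ 0.1 -8.   0. ] F [-0.4 -0.5 -1.3]
(17, 150, -8) shift [-0.2  0.4  0.2] rot [-0.1  0.   0.1]
(17, 130, 16) shift [46.9  0.  -2.8] rot [  0. -24.  -0.]
(17, 110, 40) shift [55.2  0.  -3.4] rot [  0. -24.  -0.]
```

```bash
python3 drive.py '{"ticks": [[15, 0, 0, 0, -8, 0], [16, 0, 2, 0, -8, 0], [16, 0, 2, 0, -8, 0], [17, 0, 2, 0, -8, 0], [18, 0, 2, 0, -8, 0], [18, 0, 2, 0, -8, 0], [0, 0, 0, 0, 0, 0], [0, 0, 0, 0, 0, 0]]}'
python3 -c "
from plan import *
deltas([(17,110,40),(17,80,40),(17,50,40),(17,20,40)])"
```

```text
time_s: 6.3
ee_pos: [648.7, -230.4, 230.8]
ee_rot: [-179.8, 48.3, 4.2]
force: [0.3, -0.3, 0.0]
gripper_width: 11.7
gripper_force: 60.0
t=6.30 lip [ 9.8  1.  77.5] yaw/pitch/roll rel [ 0.2 40.3  0.2] F [ 0.3 -0.3  0. ]
(17, 110, 40) shift [-16.2   0.7 -29. ] rot [-0.   0.3  0.1]
(17, 80, 40) shift [19.3  0.  23. ] rot [0. 0. 0.]
(17, 50, 40) shift [19.3 -0.  23. ] rot [0. 0. 0.]
(17, 20, 40) shift [19.3  0.  23. ] rot [0. 0. 0.]
```

```bash
python3 drive.py '{"ticks": [[3, 0.7, -6, 0, 0, 0], [6, 0, 8, 0, 0, 0], [6, 0, 8, 0, 0, 0], [7, 0, 8, 0, 0, 0], [7, 0, 8, 0, 0, 0], [6, 0, 7, 0, 0, 0], [4, 0, 4, 0, 0, 0], [0, 0, 0, 0, 0, 0]]}'
python3 -c "
from plan import *
deltas([(17,15,40),(17,8,40),(22,4,28),(27,2,19)])"
```

```text
time_s: 7.1
ee_pos: [646.4, -231.9, 182.4]
ee_rot: [180.0, 48.0, 4.0]
force: [0.8, -0.4, -1.6]
gripper_width: 11.5
gripper_force: 60.0
t=7.10 lip [14.9 -0.6 29.1] yaw/pitch/roll rel [-0. 40. -0.] F [ 0.8 -0.4 -1.6]
(17, 15, 40) shift [10.7 -0.6  9.5] rot [ 0. -0. -0.]
(17, 8, 40) shift [ 4.5 -0.   5.4] rot [0. 0. 0.]
(22, 4, 28) shift [-13.8   0.   18.4] rot [ 0. 12.  0.]
(27, 2, 19) shift [-10.2  -0.   12.9] rot [0. 9. 0.]
```

```bash
python3 drive.py '{"ticks": [[5, -0.6, 4, 0, 0, 0], [5, 0, 5, 0, 0, 0], [3, 0, 3, 0, 0, 0], [2, 0, 2.5, 0, 0, 0], [0, 0, 0, 0, 0, 0], [0, 0, 0, 0, 0, 0]]}'
python3 - <<'E'
from plan import *
deltas([(17,4,40),(22,4,28)])
m=eyes.camera_model('wrist');im=eyes.grab_frame('wrist');cv2.imwrite('pics/w3.png',im)
E
```

```text
time_s: 7.7
ee_pos: [646.2, -231.3, 160.7]
ee_rot: [180.0, 48.0, 4.0]
force: [-0.0, -0.1, -1.0]
gripper_width: 11.7
gripper_force: 60.0
t=7.70 lip [17.6 -0.   7.7] yaw/pitch/roll rel [-0. 40. -0.] F [-0.  -0.1 -1. ]
(17, 4, 40) shift [ 1.9 -0.   3.2] rot [ 0.  0. -0.]
(22, 4, 28) shift [-16.4  -0.   15.3] rot [ 0. 12.  0.]
```

View pics/w3.png

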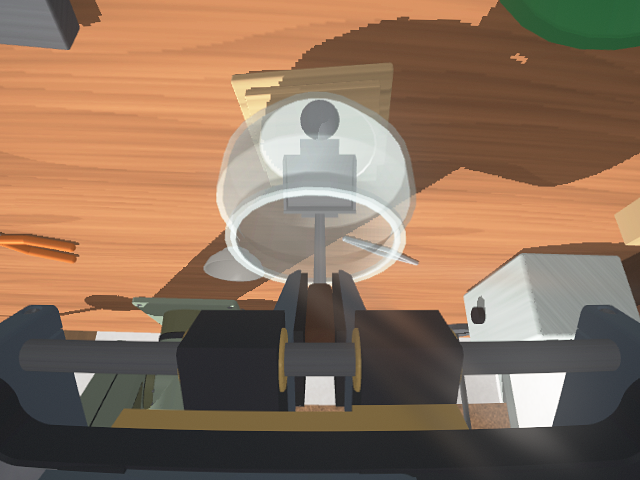

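Bead (320,120) sits directly ahead of the lip (320,142), well aligned. Now I'll pitch up towards the ramp angle while easing forward.

```bash
python3 drive.py '{"ticks": [[-5.5, 0, 5.6, 0, 4, 0], [-5.5, 0, 5.6, 0, 4, 0], [-5.5, 0, 5.6, 0, 4, 0], [-5.5, 0, 5.6, 0, 4, 0], [-5.5, 0, 5.6, 0, 4, 0], [0, 0, 0, 0, 0, 0], [0, 0, 0, 0, 0, 0]]}'
python3 -c "
from plan import *
deltas([(26,1,20),(26,0,20),(34,0,20),(42,0,20)])"
```

```text
time_s: 8.45
ee_pos: [607.5, -234.2, 158.0]
ee_rot: [180.0, 28.0, 4.0]
force: [-0.5, 0.4, -0.4]
gripper_width: 11.4
gripper_force: 60.0
t=8.45 lip [25.  -0.3  4.7] yaw/pitch/roll rel [-0. 20. -0.] F [-0.5  0.4 -0.4]
(26, 1, 20) shift [ 2.3 -0.2  3.1] rot [ 0. -0. -0.]
(26, 0, 20) shift [ 0.3 -0.   0.9] rot [0. 0. 0.]
(34, 0, 20) shift [ 7.5 -0.  -2.7] rot [0. 0. 0.]
(42, 0, 20) shift [ 7.5  0.  -2.7] rot [0. 0. 0.]
```

```bash
for i in 1; do python3 drive.py '{"ticks": [[0.7, 0, 1.9, 0, 0, 0], [0, 0, 0, 0, 0, 0], [0, 0, 0, 0, 0, 0]]}' | grep force:; done; python3 drive.py '{"ticks": [[0.4, 0, 1, 0, 0, 0], [0, 0, 0, 0, 0, 0], [0, 0, 0, 0, 0, 0]]}' | grep force:; python3 drive.py '{"ticks": [[0.4, 0, 1, 0, 0, 0], [0, 0, 0, 0, 0, 0], [0, 0, 0, 0, 0, 0]]}'| grep force:; python3 drive.py '{"ticks": [[0.4, 0, 1, 0, 0, 0], [0, 0, 0, 0, 0, 0], [0, 0, 0, 0, 0, 0]]}'| grep force:;python3 -c "
from plan import *
deltas([(26,0,20)])"
```

```text
force: [-0.4, 0.7, -1.2]
gripper_force: 60.0
force: [0.1, 0.4, -0.8]
gripper_force: 60.0
force: [0.3, 0.4, 0.6]
gripper_force: 60.0
force: [0.6, 1.4, 5.7]
gripper_force: 60.0
t=9.65 lip [25.  -0.2 -0.2] yaw/pitch/roll rel [-0.  19.9 -0. ] F [0.6 1.4 5.7]
(26, 0, 20) shift [ 0.9 -0.1 -0.6] rot [ 0.  -0.1 -0. ]
```

```bash
python3 drive.py '{"ticks": [[2, 0, -1.1, 0, 0, 0], [2, 0, -0.7, 0, 0, 0], [2, 0, -0.7, 0, 0, 0], [2, 0, -0.7, 0, 0, 0], [2, 0, -0.7, 0, 0, 0], [0, 0, 0, 0, 0, 0]]}' | grep force:;  python3 drive.py '{"ticks": [[2, 0, -0.7, 0, 0, 0], [2, 0, -0.7, 0, 0, 0], [2, 0, -0.7, 0, 0, 0], [0, 0, 0, 0, 0, 0], [0, 0, 0, 0, 0, 0]]}' | grep force:
python3 - <<'E'
from plan import *
deltas([(43,0,20)])
im=eyes.grab_frame('wrist');cv2.imwrite('pics/w4.png',im[60:300,160:480])
E
```

```text
force: [-3.3, 0.7, 8.2]
gripper_force: 60.0
force: [-3.2, 0.5, 7.5]
gripper_force: 60.0
t=10.75 lip [40.1 -0.2 -0.2] yaw/pitch/roll rel [-0.1 20.2 -0. ] F [-3.2  0.5  7.5]
(43, 0, 20) shift [ 2.3 -0.1 -0.9] rot [ 0.   0.2 -0. ]
```

View pics/w4.png

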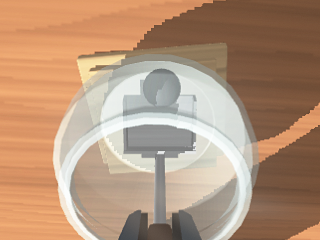

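The bead at (162,85) in the crop now overlaps the front of the tray. I'll check by projection where it sits relative to the lip.

```bash
cat > bead.py <<'E'
from plan import *
def bead(name='wrist',show=None,roi=None):
    s=readout.state(); m=eyes.camera_model(name); im=eyes.grab_frame(name)
    p,r=np.array(s['ee_pos']),R.from_euler('xyz',s['ee_rot'],degrees=True); S=r*R.from_euler('x',180,degrees=True)
    pr=lambda P:proj(m,S.apply(np.array(P)-TCP)+p).round(0).tolist()
    for P in ([34.5,14,8],[34.5,-14,8],[12,26,17],[-16,26,17],[-16,-26,17],[38,0,19],[34,0,19],[28,0,19],[22,0,18],[12,0,15],[0,0,15]): print(P,pr(P)[0])
    if show: cv2.imwrite(show,im)
E
python3 -c "
from bead import *
bead()"
```

```text
[34.5, 14, 8] [299.0, 138.0]
[34.5, -14, 8] [338.0, 138.0]
[12, 26, 17] [282.0, 171.0]
[-16, 26, 17] [283.0, 210.0]
[-16, -26, 17] [355.0, 210.0]
[38, 0, 19] [319.0, 133.0]
[34, 0, 19] [319.0, 139.0]
[28, 0, 19] [319.0, 148.0]
[22, 0, 18] [319.0, 156.0]
[12, 0, 15] [319.0, 171.0]
[0, 0, 15] [319.0, 188.0]
```

```bash
python3 drive.py '{"ticks": [[2, 0, -1, 0, 0, 0], [-7.3, 0, 3.9, 0, 4, 0], [-7.3, 0, 3.9, 0, 4, 0], [-7.3, 0, 3.9, 0, 4, 0], [-7.3, 0, 3.9, 0, 4, 0], [-7.3, 0, 3.9, 0, 4, 0], [0, 0, 0, 0, 0, 0], [0, 0, 0, 0, 0, 0]]}'
python3 - <<'E'
from bead import *
deltas([(38,16,0),(36,25,-4)])
bead(show='pics/w5.png')
im=cv2.imread('pics/w5.png');g=im.max(2).astype(int)
sub=g[90:260,260:380];print(sub[::8,::8])
E
```

```text
time_s: 11.65
ee_pos: [585.3, -235.8, 143.5]
ee_rot: [180.0, 8.0, 4.0]
force: [0.0, -0.6, -1.2]
gripper_width: 12.1
gripper_force: 60.0
t=11.65 lip [45.6 -0.3  7.6] yaw/pitch/roll rel [-0.  0.  0.] F [ 0.  -0.6 -1.2]
(38, 16, 0) shift [-7.7 -0.2 -8.3] rot [-0.  0. -0.]
(36, 25, -4) shift [-9.2  0.  -3.3] rot [0. 4. 0.]
[34.5, 14, 8] [299.0, 137.0]
[34.5, -14, 8] [338.0, 137.0]
[12, 26, 17] [282.0, 171.0]
[-16, 26, 17] [283.0, 210.0]
[-16, -26, 17] [355.0, 210.0]
[38, 0, 19] [319.0, 132.0]
[34, 0, 19] [319.0, 138.0]
[28, 0, 19] [319.0, 147.0]
[22, 0, 18] [319.0, 156.0]
[12, 0, 15] [319.0, 170.0]
[0, 0, 15] [319.0, 187.0]
[[220 215 204 207 210 213 215 215 218 219 115 123 122 123 122]
 [207 207 207 209 208 209 210 210 179 119 119 118 119 119 121]
 [214 215 216 215 215 210 209 161 159 156 154 145 119 118 120]
 [207 221 221 179 207 212 195 197 198 202 198 174 149 151 125]
 [231 179 208 234 235 232 231 232 235 234 236 229 213 184 152]
 [188 234 230 245 241 243 241 241 246 247 248 248 238 238 215]
 [232 236 216 171 179 185 195 212 212 203 208 208 249 248 238]
 [237 212 163 166 220 150 131 1
[... 214 characters left out ...]
0 222]
 [200 219 221 141 137 136  78 125 116  91 121 139 229 221 235]
 [214 219 220 138 139 139  79 154 128 102  93 134 229 220 219]
 [226 218 219 136 140 140  69 137 128 100 141 238 226 220 221]
 [218 215 218 133 137 139 138 136 102 141 141 140 223 221 221]
 [196 219 220 135 121 119 120 120 119 119 117 118 228 223 230]
 [209 243 219 220 222 223 174 119 142 170 220 220 220 220 213]
 [204 200 215 215 214 215 219 120 129 220 220 219 219 220 208]
 [212 202 230 217 217 216 219 165 124 219 220 220 220 203 208]
 [210 204 206 213 217 215 215 164 128 209 211 207 188 194 200]
 [178 198 198 201 201 207 198 166 134 187 188 216 220 221 222]
 [177 171 174 171 172 177 177 164 136 192 199 204 209 214 218]]
```

The dark blob is at about (325,186), so the bead is at scoop x≈0: in the tray. Lifting.

```bash
python3 drive.py '{"ticks": [[-2, 0, -2, 0, 0, 0], [-3, 0, -4, 0, 0, 0], [-3, 0, -5, 0, 0, 0], [-3, 0, -6, 0, 0, 0], [-1, 0, -7, 0, 0, 0], [0, 0, -7, 0, 0, 0], [0, 0, -4, 0, 0, 0], [0, 0, -1, 0, 0, 0]]}'
python3 -c "
from plan import *
deltas([(33,50,-5),(33,60,-10),(33,100,-10),(33,150,-10)])"
```

```text
time_s: 12.5
ee_pos: [578.8, -236.2, 181.9]
ee_rot: [180.0, 7.9, 4.0]
force: [-0.3, 0.2, -1.2]
gripper_width: 11.6
gripper_force: 60.0
t=12.50 lip [34.1 -0.3 44.8] yaw/pitch/roll rel [-0.  -0.1 -0. ] F [-0.3  0.2 -1.2]
(33, 50, -5) shift [-9.8 -0.2  1.9] rot [0.  4.9 0. ]
(33, 60, -10) shift [-8.   0.  -2.8] rot [0. 5. 0.]
(33, 100, -10) shift [  6.9  -0.  -39.4] rot [0. 0. 0.]
(33, 150, -10) shift [  8.7   0.  -49.2] rot [0. 0. 0.]
```

```bash
python3 drive.py '{"ticks": [[-5, 0, 1, 0, 2.5, 0], [-5, 0, 0.5, 0, 2.5, 0], [-4, 0, -1.5, 0, 2.5, 0], [-4, 0, -2, 0, 2.5, 0], [1, 0, -6, 0, 0, 0], [2, 0, -10, 0, 0, 0], [2, 0, -12, 0, 0, 0], [2, 0, -12, 0, 0, 0]]}' 
python3 drive.py '{"ticks": [[2, 0, -13, 0, 0, 0], [3, 0, -15, 0, 0, 0], [3, 0, -15, 0, 0, 0], [2, 0, -12, 0, 0, 0], [1, 0, -8, 0, 0, 0], [0, 0, -4, 0, 0, 0], [0, 0, 0, 0, 0, 0]]}'
python3 - <<'E'
from bead import *
deltas([(33,150,-10)])
bead(show='pics/w6.png')
im=cv2.imread('pics/w6.png');print(im.max(2)[90:260:8,260:380:8])
for n in('scene','top'):cv2.imwrite(f'pics/{n}6.png',eyes.grab_frame(n))
E
```

```text
time_s: 13.3
ee_pos: [567.0, -236.9, 225.9]
ee_rot: [180.0, -2.0, 4.0]
force: [-0.1, 0.2, -1.7]
gripper_width: 11.6
gripper_force: 60.0
time_s: 14.0
ee_pos: [574.7, -236.3, 292.4]
ee_rot: [180.0, -2.0, 4.0]
force: [-0.3, 0.7, -1.7]
gripper_width: 11.4
gripper_force: 60.0
t=14.00 lip [ 3.160e+01 -1.000e-01  1.687e+02] yaw/pitch/roll rel [  0. -10.  -0.] F [-0.3  0.7 -1.7]
(33, 150, -10) shift [-1.8 -0.1 18.7] rot [ 0. -0.  0.]
[34.5, 14, 8] [299.0, 137.0]
[34.5, -14, 8] [338.0, 137.0]
[12, 26, 17] [281.0, 171.0]
[-16, 26, 17] [282.0, 210.0]
[-16, -26, 17] [355.0, 210.0]
[38, 0, 19] [318.0, 132.0]
[34, 0, 19] [318.0, 138.0]
[28, 0, 19] [318.0, 147.0]
[22, 0, 18] [318.0, 156.0]
[12, 0, 15] [318.0, 170.0]
[0, 0, 15] [319.0, 187.0]
[[215 212 214 214 213 213 211 207 205 201 200 201 201 199 200]
 [220 219 220 220 222 223 221 220 218 217 215 215 214 215 217]
 [211 213 216 219 221 222 223 221 222 220 219 219 219 221 221]
 [221 221 221 221 220 221 221 222 216 215 209 209 111 114 116]
 [220 220 219 210 198 206 203 200 194 150 122 123 123 122 122]
 [205 205 206 218 219 234 247 248 247 237 224 14
[... 323 characters left out ...]
6 235]
 [227 180 207 241 134 137 233 102  92  76 133 133 230 213 245]
 [232 182 200 239 135 140 123 126 120  94 138 134 228 204 245]
 [226 170 204 239 136 143 134 156 126 101  93 136 224 198 237]
 [226 151 202 242 137 135 115 131 123  96 135 238 214 205 231]
 [237 239 192 245 116 115 113 111  88 114 113 113 200 249 164]
 [211 221 190 201 198 227 232 177 151 229 179 184 206 238 146]
 [219 240 224 224 200 201 207 177 124 204 215 230 238 201 219]
 [213 214 237 220 232 173 186 175 119 165 241 226 198 202 203]
 [201 202 202 202 230 190 220 174 127 179 199 189 198 195 196]
 [199 200 205 210 212 212 210 176 134 200 202 201 204 205 204]
 [190 188 189 185 185 184 187 173 135 189 189 187 182 180 181]]
```

```bash
python3 drive.py '{"ticks": [[0, -6, 0, 0, 0, 0], [0, -14, 0, 0, 0, 0], [0, -22, 0, 0, 0, 0], [1, -30, 0, 0, 0, 0], [1, -35, 0, 0, 0, 0], [0, -35, 0, 0, 0, 0], [0, -35, 0, 0, 0, 0], [0, -35, 0, 0, 0, 0]]}'|grep pos; python3 drive.py '{"ticks": [[1, -35, 0, 0, 0, 0], [0, -35, 0, 0, 0, 0], [1, -35, 0, 0, 0, 0], [0, -35, 0, 0, 0, 0], [0, -35, 0, 0, 0, 0], [0, -30, 0, 0, 0, 0], [0, -22, 0, 0, 0, 0], [0, -14, 0, 0, 0, 0]]}'|grep pos;  python3 drive.py '{"ticks": [[0, -7, 5, 0, 0, 0], [0, -3, 10, 0, 0, 0], [0, 0, 15, 0, 0, 0], [0, 0, 15, 0, 0, 0], [0, 0, 10, 0, 0, 0], [0, 0, 5, 0, -1, 0], [0, 0, 0, 0, -1, 0], [0, 0, 0, 0, 0, 0]]}'
python3 - <<'E'
from bead import *
tgt([544.6,259.8,148],[180,0,4])
bead(show='pics/w7.png');im=cv2.imread('pics/w7.png');print(im.max(2)[154:226:8,276:364:8])
E
```

```text
ee_pos: [560.9, -22.2, 292.0]
ee_pos: [545.7, 218.3, 292.0]
time_s: 16.55
ee_pos: [549.3, 225.9, 232.4]
ee_rot: [-180.0, -0.0, 4.0]
force: [0.2, -0.2, -2.0]
gripper_width: 11.6
gripper_force: 60.0
t=16.55 shift [ -2.4 -34.2  84.4] rotvec(tool) [-0.01 -0.03 -0.04]
[34.5, 14, 8] [299.0, 137.0]
[34.5, -14, 8] [338.0, 137.0]
[12, 26, 17] [281.0, 171.0]
[-16, 26, 17] [282.0, 210.0]
[-16, -26, 17] [355.0, 210.0]
[38, 0, 19] [318.0, 132.0]
[34, 0, 19] [318.0, 138.0]
[28, 0, 19] [318.0, 147.0]
[22, 0, 18] [318.0, 156.0]
[12, 0, 15] [318.0, 170.0]
[0, 0, 15] [319.0, 187.0]
[[244 245 243 238 232 231 231 231 221 166 147]
 [242 201 132 230 229 228 228 227 226 227 187]
 [242 230 136 135 235 186 186 233 232 231 184]
 [242 240 130 105  90 128 134 134 231 229 212]
 [243 240 131 126 111  83 135 133 231 230 200]
 [240 238 139 144 118  90 137 136 234 233 174]
 [237 237 133 131 116  84 245 235 240 240 141]
 [236 239 117 113 101 114 112 113 112 111 102]
 [235 233 233 235 236 173 151 214 156 123 112]]
```

```bash
python3 drive.py '{"ticks": [[-1, -5, 5, 0, 0, 0], [-1, -10, 10, 0, 0, 0], [0, -10, 12, 0, 0, 0], [0, -6, 12, 0, 0, 0], [0, -3, 12, 0, 0, 0], [0, 0, 10, 0, 0, 0], [0, 0, 8, 0, 0, 0], [0, 0, 4, 0, 0, 0]]}';python3 drive.py '{"ticks": [[0, 0, 2, 0, 0, 0], [0, 0, 1.5, 0, 0, 0], [0, 0, 1.5, 0, 0, 0], [0, 0, 1, 0, 0, 0], [0, 0, 0, 0, 0, 0], [0, 0, 0, 0, 0, 0]]}'
python3 -c "
from go import *
tgt([544.6,259.8,148],[180,0,4])"
```

```text
time_s: 17.4
ee_pos: [543.6, 259.3, 158.0]
ee_rot: [180.0, 0.1, 4.0]
force: [0.1, 0.0, -1.6]
gripper_width: 11.8
gripper_force: 60.0
time_s: 18.0
ee_pos: [544.0, 259.8, 153.3]
ee_rot: [-180.0, -0.0, 4.0]
force: [0.3, 0.5, -1.5]
gripper_width: 12.2
gripper_force: 60.0
t=18.00 shift [0.6 0.  5.3] rotvec(tool) [-0.   -0.02 -0.  ]
```

```bash
python3 drive.py '{"ticks": [[0, 0, 2, 0, 0, 0], [0, 0, 1, 0, 0, 0], [0, 0, 0, 0, 0, 0], [0, 0, 0, 0, 0, 0]]}'|grep -E 'pos|force: \['; for i in 1 2 ; do :; done; python3 drive.py '{"ticks": [[0, 0, 1, 0, 0, 0], [0, 0, 0, 0, 0, 0], [0, 0, 0, 0, 0, 0]]}'|grep -E 'pos|force: \['; python3 drive.py '{"ticks": [[0, 0, 0.7, 0, 0, 0], [0, 0, 0, 0, 0, 0], [0, 0, 0, 0, 0, 0]]}'|grep -E 'pos|force: \['
```

```text
ee_pos: [543.9, 259.8, 150.1]
force: [0.4, 0.9, -1.4]
ee_pos: [544.0, 259.7, 149.1]
force: [-0.0, 0.5, -1.7]
ee_pos: [544.0, 259.8, 148.4]
force: [-0.1, -0.9, -1.3]
```

```bash
python3 drive.py '{"ticks": [[0, 0, 0.6, 0, 0, 0], [0, 0, 0, 0, 0, 0], [0, 0, 0, 0, 0, 0]]}'|grep -E 'pos|force: \['; python3 drive.py '{"ticks": [[0, 0, 0.6, 0, 0, 0], [0, 0, 0, 0, 0, 0], [0, 0, 0, 0, 0, 0]]}'|grep -E 'pos|force: \['; python3 drive.py '{"ticks": [[0, 0, 0.6, 0, 0, 0], [0, 0, 0, 0, 0, 0], [0, 0, 0, 0, 0, 0]]}'|grep -E 'pos|force: \['
```

```text
ee_pos: [544.0, 259.8, 148.1]
force: [-0.5, 0.1, 0.1]
ee_pos: [544.0, 259.8, 148.0]
force: [-2.3, -0.6, 5.4]
ee_pos: [544.0, 259.8, 148.0]
force: [-2.8, -1.9, 7.4]
```

```bash
python3 drive.py '{"ticks": [[0, 0, -0.7, 0, 0, 0], [0, 0, 0, 0, 0, 0], [0, 0, 0, 0, 0, 0]]}' 4 5 |grep -E 'force'; python3 drive.py '{"ticks": [[0, 0, 0, 0, 0, 0], [0, 0, 0, 0, 0, 0], [0, 0, 0, 0, 0, 0]]}' 16; python3 drive.py '{"ticks": [[0, 0, 0, 0, 0, 0], [0, 0, 0, 0, 0, 0], [0, 0, 0, 0, 0, 0], [0, 0, 0, 0, 0, 0], [0, 0, 0, 0, 0, 0]]}' 44
python3 - <<'E'
from bead import *
for n in('scene','top'):cv2.imwrite(f'pics/{n}8.png',eyes.grab_frame(n))
bead(show='pics/w8.png')
s=cv2.imread('pics/scene8.png')[230:410,340:480];w=cv2.imread('pics/w8.png')[90:330,230:410]
cv2.imwrite('pics/f.png',np.hstack([cv2.resize(s,(400,514)),cv2.resize(w,(386,514))]))
E
```

```text
force: [-2.0, -0.9, 6.5]
gripper_force: 5.0
time_s: 20.5
ee_pos: [544.0, 259.7, 146.8]
ee_rot: [180.0, 0.0, 4.0]
force: [0.2, -0.3, 0.5]
gripper_width: 16.2
gripper_force: 0.0
time_s: 21.0
ee_pos: [544.0, 259.7, 147.3]
ee_rot: [180.0, -0.0, 4.0]
force: [0.3, -0.0, 0.6]
gripper_width: 43.9
gripper_force: 0.0
[34.5, 14, 8] [299.0, 137.0]
[34.5, -14, 8] [338.0, 137.0]
[12, 26, 17] [281.0, 171.0]
[-16, 26, 17] [283.0, 210.0]
[-16, -26, 17] [355.0, 210.0]
[38, 0, 19] [318.0, 132.0]
[34, 0, 19] [319.0, 138.0]
[28, 0, 19] [319.0, 147.0]
[22, 0, 18] [319.0, 156.0]
[12, 0, 15] [319.0, 170.0]
[0, 0, 15] [319.0, 187.0]
```

View pics/f.png

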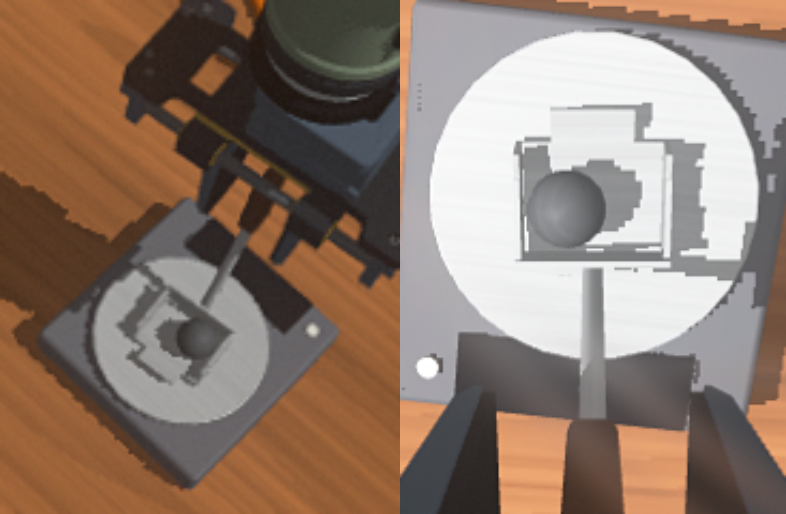

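The scoop stands upright and released near the middle of the pan, with the bead in the tray. The open fingers are clear on both sides of the grip, so I'll retreat straight up and hand in.

```bash
python3 drive.py '{"ticks": [[0, 0, -5, 0, 0, 0], [0, 0, -10, 0, 0, 0], [0, 0, -20, 0, 0, 0], [0, 0, -30, 0, 0, 0], [0, 0, -30, 0, 0, 0], [0, 0, -30, 0, 0, 0], [0, 0, -10, 0, 0, 0], [0, 0, 0, 0, 0, 0]]}'
python3 - <<'E'
from plan import *
im=eyes.grab_frame('top');m=CM['top']
b=put([588,262.8,4],np.array([[0,5,50],[34.5,0,44],[-44,0,190]]));print(proj(m,b).round(0).tolist())
d=im[215:285,140:225].max(2);ys,xs=np.where(d[:, :]<75);print(d.min());print(d[20:60:4,20:65:4])
print(workorder.job_done())
E
```

```text
time_s: 21.95
ee_pos: [544.6, 260.1, 284.3]
ee_rot: [-179.9, -0.2, 4.0]
force: [0.5, 0.0, -1.4]
gripper_width: 44.1
gripper_force: 0.0
[[170.0, 243.0], [173.0, 224.0], [140.0, 258.0]]
45
[[138 120 195 219 187 201 223 138 118 171 217 217]
 [131 104  93  71 108 117 150 133 118 168 218 219]
 [132 117  99  77  91 112 155 137 118 132 218 219]
 [139 107  92  74 113 143 212 144 118 124 221 222]
 [151 146 157 207 203 187 191 126 120 162 212 218]
 [200 147 114 105 153 147 136 153 147 140 131 130]
 [121 107 172 214 215 220 221 223 222 221 222 156]
 [194 223 222 222 222 224 222 221 222 222 206  99]
 [225 223 224 222 223 223 221 222 220 205 105 143]
 [220 225 227 226 224 225 224 222 169 130 139 144]]
the job is handed in; nothing more can be done
None
```

I scooped the bead out of the jar, stood the scoop upright near the middle of the scale's pan with the bead still in its tray, released it, and handed the job in at about 22 s; the verdict was not shown.

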